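Bed the row of tiles in a log slice with the fingertips

TASK

Four bevelled wooden tiles stand proud in a curved row on the big log slice. With light pressure, run the fingertips along the row from the widest tile to the narrowest, pressing each one fully down into its recess in turn and staying close over the row from the first to the last, without raising the hand away in between. Then move clear, leaving the loose blocks, the jar and the small slice where they are.

Things in the scene. Friction and masses are not known exactly. Their poses are not given: they have to be found in the camera images.
- slice: Round log slice with dark bark, about 265 mm across, fixed; flat top 22 mm above the table; origin: centre of its underside, z up. A curved row of four bevelled tiles is let into it: centres at (-63, 24), (-22, 38), (22, 38), (63, 24) mm of this frame (tile0 to tile3), on an arc of radius 130 mm about (0, -90) mm, 44 mm apart along it.
- tile0 (a joint): How far the widest tile is pressed down into its recess, m: 0 to 0.001 at the start (standing proud), 0.004 fully down against a hard stop. It moves straight down only, slides with about 2.5 N of friction and stays where it is left.
- tile0_top (a point): Top centre of the widest tile, 36 mm across the row, 36 mm along it: a level strip 10 mm long here, and bevels falling 6 mm over 13 mm towards both neighbours; a fingertip can slide over them. About 10 mm above the slice's top at the start, 6 mm when fully down. x runs along the row towards the narrowest tile, y outwards from the arc's centre.
- tile1 (a joint): How far the second widest tile is pressed down into its recess, m: 0 to 0.001 at the start (standing proud), 0.004 fully down against a hard stop. It moves straight down only, slides with about 2.5 N of friction and stays where it is left.
- tile1_top (a point): Top centre of the second widest tile, 30 mm across the row, 36 mm along it: a level strip 10 mm long here, and bevels falling 6 mm over 13 mm towards both neighbours; a fingertip can slide over them. About 10 mm above the slice's top at the start, 6 mm when fully down. x runs along the row towards the narrowest tile, y outwards from the arc's centre.
- tile2 (a joint): How far the third widest tile is pressed down into its recess, m: 0 to 0.001 at the start (standing proud), 0.004 fully down against a hard stop. It moves straight down only, slides with about 2.5 N of friction and stays where it is left.
- tile2_top (a point): Top centre of the third widest tile, 24 mm across the row, 36 mm along it: a level strip 10 mm long here, and bevels falling 6 mm over 13 mm towards both neighbours; a fingertip can slide over them. About 10 mm above the slice's top at the start, 6 mm when fully down. x runs along the row towards the narrowest tile, y outwards from the arc's centre.
- tile3 (a joint): How far the narrowest tile is pressed down into its recess, m: 0 to 0.001 at the start (standing proud), 0.004 fully down against a hard stop. It moves straight down only, slides with about 2.5 N of friction and stays where it is left.
- tile3_top (a point): Top centre of the narrowest tile, 18 mm across the row, 36 mm along it: a level strip 10 mm long here, and bevels falling 6 mm over 13 mm towards both neighbours; a fingertip can slide over them. About 10 mm above the slice's top at the start, 6 mm when fully down. x runs along the row towards the narrowest tile, y outwards from the arc's centre.
- block_tall: Loose bystander: wooden block 28 x 28 mm, 40 mm tall, standing on the slice on the hollow side of the row; origin at the centre of its underside.
- block_low: Loose bystander: wooden block 34 x 28 mm, 24 mm tall, on the slice on the hollow side of the row; origin at the centre of its underside.
- jar: Loose bystander: clear jar 52 mm across, 80 mm tall, with a green cap, on the table at the robot's left; origin at the centre of its underside.
- coaster: Loose bystander: small log slice 84 mm across, 16 mm thick, on the table at the robot's right; origin at the centre of its underside.

How it is judged (in metres and radians):
On the way, in this order (a step that is already met when the one before it is completed fails the run):
1. the widest tile is pressed down, before the ones after it (value of joint tile0 above 0.0025 m), for 0.05 s.
2. the second widest tile is pressed down, before the ones after it (value of joint tile1 above 0.0025 m), for 0.05 s.
3. the third widest tile is pressed down, before the ones after it (value of joint tile2 above 0.0025 m), for 0.05 s.
4. the narrowest tile is pressed down (value of joint tile3 above 0.0025 m), for 0.05 s.
At the end, for the whole second after the job is handed in: All four tiles are down (each within 1.5 mm of its stop), pressed in order from the widest to the narrowest, and every loose thing is within 15 mm of where it stood (value of joint each of tile0, tile1, tile2, tile3 above 0.0025 m and not (distance of block_tall from where it was at the start of the episode above 0.015 m) and not (distance of block_low from where it was at the start of the episode above 0.015 m) and not (distance of jar from where it was at the start of the episode above 0.015 m) and not (distance of coaster from where it was at the start of the episode above 0.015 m)); the robot touches nothing.
It fails at once if a loose block, the jar or the small slice was lifted or displaced by more than 15 mm (distance of any of block_tall, block_low, jar, coaster from where it was at the start of the episode above 0.015 m).
It fails at once if the hand was raised away from the row (tool point more than 75 mm above the slice's top) between the first tile and the last (value of joint tile0 above 0.0025 m and not (value of joint tile3 above 0.0025 m) and z of the grasp point in the frame of slice above 0.097 m).
It fails at once if the fingers pressed the slice or a tile with more than 40 N (contact force between the fingers and slice above 40 N).
It also fails if it takes over 43 s, if anything falls off the work surface, if the arm or the gripper's body presses on something with over 40 N, if the wrist force passes 120 N, or if a joint passes its speed limit or range.

ROBOT

A 6-joint arm with a two-finger parallel gripper is mounted at the origin on the work surface. World frame = base frame: x ahead of the robot, y to its left, z up, the work surface at z = 0. Lengths are in mm, angles in rad, forces in N, time in s.
With the tool pointing down it reaches from about 350 to 875 mm from the base axis. Payload 4.2 kg.
Tool frame: the origin (TCP) lies between the finger pads, 19 mm behind the fingertips; this is the grasp point; z points along the fingers, y is the line along which they close (so a half turn about z gives the same grasp; the last joint's range is limited). The gripper opens to 85 mm and grips with 20 to 120 N. Pads are 22 mm wide; open, the fingers measure 114 mm over their backs; the gripper's body (76 mm by 85 mm) begins 54 mm behind the grasp point. The pads swing forward as they close: fully open they stand 13 mm farther back than shut.
Start: joints at [1.548, 0.385, 0.008, 0, -1.194, -0.259], TCP at [173.771, 600.336, 250.012] pointing down, gripper open.
Joint ranges: [-3.14, 3.14], [-1.21, 2.06], [-1.07, 1.41], [-3.16, 2.05], [-2.99, -0.16], [-3.1, 3.1]. Speed limits (rad/s): [2.79, 2.79, 3.14, 3.14, 3.14, 3.14].

INTERFACE

Orientations are given as a unit quaternion [x, y, z, w].
In Python, from bench import arm gives the robot as it stands. The module is installed in compiled form; this text tells all that it offers.
- The arm moves only by the tool move_arm, never from a script. Its arguments are lists of equal length, an entry for each row: "fingers": the finger opening in mm, from 0 to 85.4; "travel": the shift along the tool's x, y, z in mm, a list of three; "dr": the turn, a rotation vector about the tool's x, y, z in rad, a list of three. A call has 1 to 10 rows; each row is the pose to reach, as a shift and turn from the pose commanded when the call began, along the tool's axes at that moment; what a row does not reach only later rows make up. A row lasts 1/10 s, in which the tool goes at most 50 mm and 8.59 degrees, less where a joint would pass 70% of its speed; a pose out of reach is approached as far as the arm can. A call with a gripper value outside its range is refused whole. The fingers move at their own pace and stop on an object; the grip force is fixed at half the most. Time passes only in rows, so rows that repeat a pose let the fingers close. It gives the time, the measured TCP pose, the force, the opening and the grip force at its end, in the units of the state.
- arm.read_state(): the state, without advancing time (a new reading comes with each control period).
- arm.get_image(name): name is "side" or "top"; returns the picture (384x512x3 uint8, red, green, blue); there is no depth.
- arm.camera_model(name): a dict with "intrinsics" (3x3 intrinsics, pixels), "pose" (4x4, takes a point from camera to world coordinates). Camera axes: x right, y up, looking along -z (the intrinsics and any distortion apply to the point x, -y, -z); pixel columns grow to the right and rows downward; lengths in mm; the calibration is good to about 2 mm. A picture is of the moment at which its call begins. camera_model takes no time and is no camera call.
- arm.job_done(): hands the job in; it is judged then, once.
The state is a dict: "clock": time; "joints": joint angles; "joint_vel": joint speeds; "joint_efforts": joint torques, N m; "position": TCP position; "ee_rot": TCP orientation; "contact_force": force on the tool from outside, world axes, zero at the start; "wrist_torque": the same for the moment, N m; "gripper_width": finger opening in mm; "grasp_force": force on a finger pad.
Only numpy, scipy, OpenCV 4.12 (cv2) and the standard library are available. Lean on these libraries where they do the work, as an engineer would, in place of code of your own. Each camera call takes 0.05 s, during which the arm holds its last target. There are 200 camera calls.

## Working session

There is one attempt and no reset: what is moved stays moved. The work goes in short steps, Python scripts to look and compute and a tool call to move; the robot and the scene stay as the last step left them, time stands still between calls to the robot, and variables do not carry over. Pictures are saved under pics/ and viewed, at most 10 in all, crops included, and the job is handed in when it is done.

Besides the shell and the picture viewer there is one more tool, called after "Call:" by a JSON object that holds its "fn" and its "kwargs". move_arm: Moves the arm, as the interface text tells. Its arguments: {"type":"object","properties":{"fingers":{"type":"array","items":{"type":"number"}},"travel":{"type":"array","items":{"type":"array","items":{"type":"number"}}},"dr":{"type":"array","items":{"type":"array","items":{"type":"number"}}}},"required":["fingers","travel","dr"]}

```bash
mkdir -p pics; python3 - <<'E'
from bench import arm
import cv2
for n in("side","top"):
    cv2.imwrite(f"pics/{n}0.png",cv2.resize(arm.get_image(n),None,fx=1.5,fy=1.5,interpolation=2)[...,::-1])
    m=arm.camera_model(n);print(n,m["intrinsics"],m["pose"],m.keys())
print(arm.read_state())
E
```

```text
side [[396.22236069   0.         260.61557433]
 [  0.         396.22236069 192.30116487]
 [  0.           0.           1.        ]] [[ 9.58468949e-01  1.67602925e-01 -2.30752103e-01  3.56040568e+02]
 [-2.85192319e-01  5.67845776e-01 -7.72150578e-01 -8.05729415e+02]
 [ 1.61691166e-03  8.05891081e-01  5.92061611e-01  6.50530034e+02]
 [ 0.00000000e+00  0.00000000e+00  0.00000000e+00  1.00000000e+00]] dict_keys(['intrinsics', 'pose'])
top [[392.03477035   0.         256.97381522]
 [  0.         392.03477035 187.19833061]
 [  0.           0.           1.        ]] [[-1.36159838e-03  9.78177418e-01 -2.07766901e-01  3.45676943e+02]
 [-9.99984383e-01 -2.05718925e-04  5.58485256e-03  5.90557072e+00]
 [ 5.42023507e-03  2.07771261e-01  9.78162422e-01  1.29018258e+03]
 [ 0.00000000e+00  0.00000000e+00  0.00000000e+00  1.00000000e+00]] dict_keys(['intrinsics', 'pose'])
{'clock': 0.1, 'joints': array([ 1.54758128e+00,  3.85479714e-01,  6.78869357e-03, -4.01856426e-04,
       -1.19396776e+00, -2.58571489e-01]), 'joint_vel': array([ 0.00026009, -0.00172931,  0.00165393,  0.00279322,  0.00059901,
       -0.00033254]), 'joint_efforts': array([-4.80003382e-04, -3.93316376e+01,  1.88929617e+01,  4.19801608e+00,
       -2.60245717e-03,  4.91454855e-06]), 'position': array([173.66814074, 599.90662769, 249.04605902]), 'ee_rot': array([ 9.90080095e-01, -1.40500899e-01, -7.61372811e-05,  9.46714344e-04]), 'contact_force': array([-0.24071805, -0.08406827, -0.07822115]), 'wrist_torque': array([-0.00499161,  0.00999591,  0.00206959]), 'grasp_force': 0.0, 'gripper_width': 85.34872731992338}
```

View pics/side0.png

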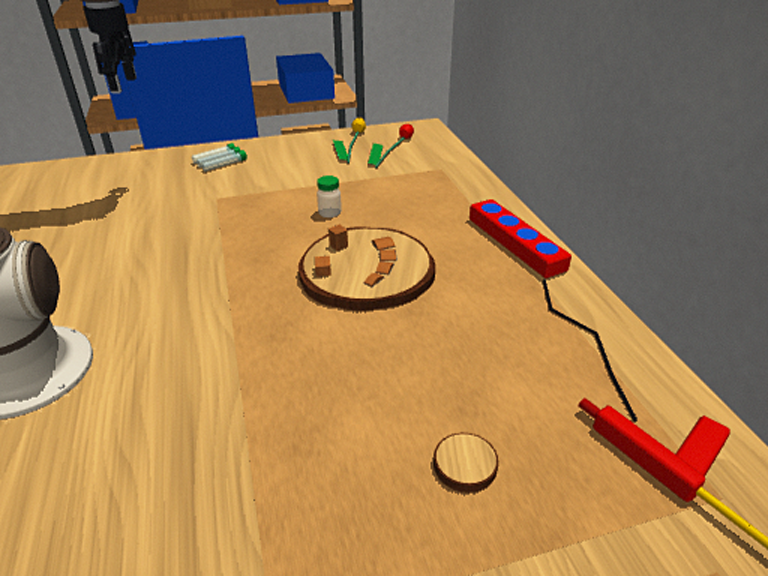

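View pics/top0.png

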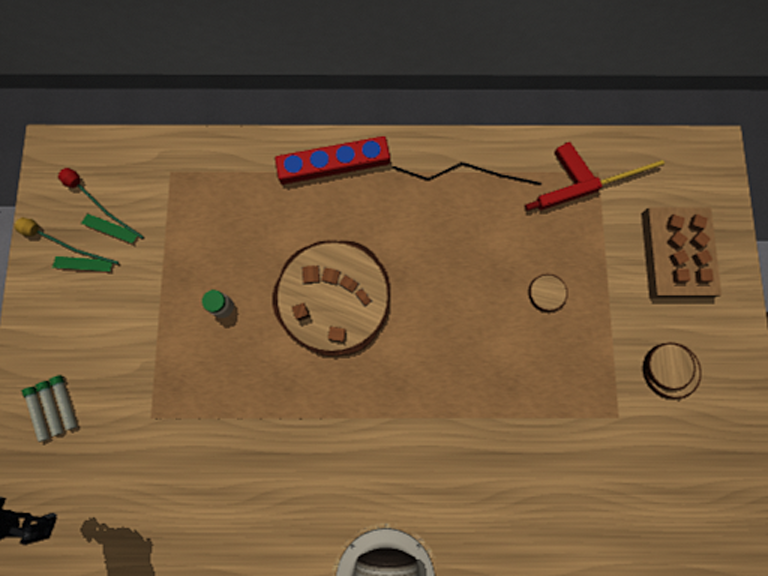

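The top picture shows the slice at about (332,297), with tiles running from the widest at (311,274) to the narrowest at (363,297), and the blocks at (301,313) and (337,334). The side picture shows the slice at (367,263). Next I'll enlarge both.

```bash
python3 - <<'E'
from bench import arm
import cv2
for n,(x,y,w,h) in dict(side=(192,140,104,72),top=(178,156,90,84)).items():
    s=7
    cv2.imwrite(f"pics/{n}1.png",cv2.resize(arm.get_image(n)[y:y+h,x:x+w],None,fx=s,fy=s,interpolation=cv2.INTER_CUBIC)[...,::-1])
E
```

```text
(no output)
```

View pics/side1.png

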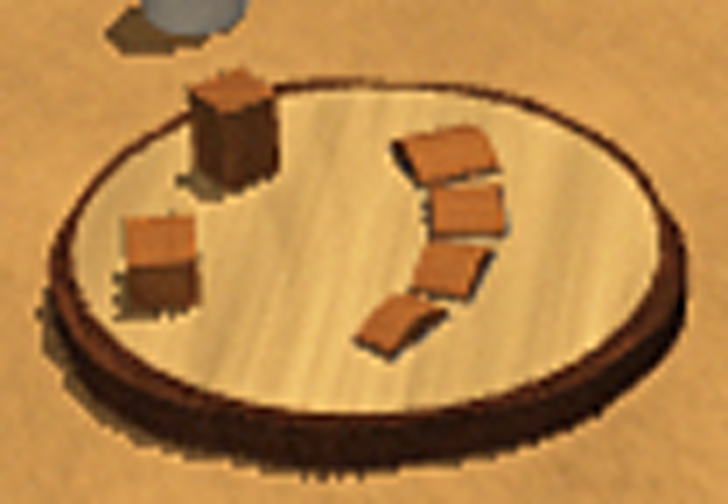

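View pics/top1.png

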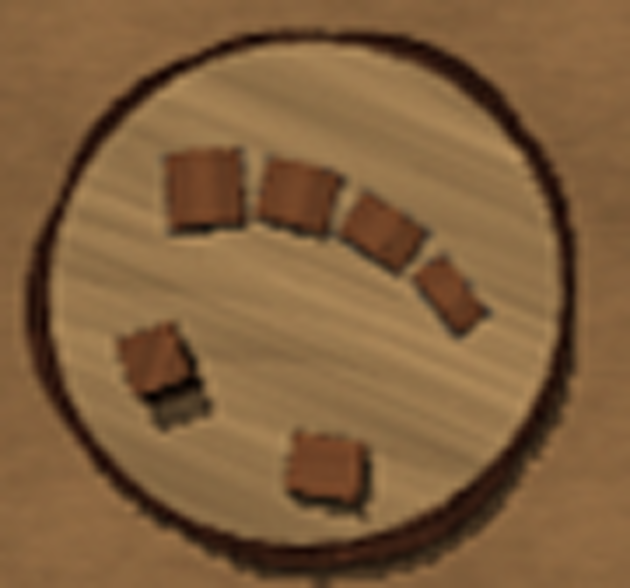

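In the top crop the tile tops are at (205,190), (299,195), (383,231) and (451,295). In the side crop they are at (447,154), (468,210), (453,270) and (400,321). The tall block is nearest tile0 and the low block lies further off; both are on the hollow side.

```bash
cat > h.py <<'E'
import numpy as np, cv2
from bench import arm
def P(n):
    m=arm.camera_model(n);T=np.linalg.inv(m["pose"]);return m["intrinsics"]@np.diag([1,-1,-1])@T[:3]
def onplane(n,p,z):
    M=P(n);H=np.c_[M[:,0],M[:,1],M[:,2]*z+M[:,3]]
    r=np.linalg.solve(H,[p[0],p[1],1]);return r[:2]/r[2]
nat=lambda p,o,s=7:(np.array(p,float)+.5)/s-.5+o
E
python3 - <<'E'
from h import *
t=nat([(205,190),(299,195),(383,231),(451,295),(153,358),(326,467)],(178,156))
s=nat([(447,154),(468,210),(453,270),(400,321),(233,90),(160,240)],(192,140))
X=cv2.triangulatePoints(P("top"),P("side"),t.T,s.T);X=(X[:3]/X[3]).T
print(X.round(1))
L=np.array([(-63,24),(-22,38),(22,38),(63,24)],float)
W=np.array([onplane("top",p,31.5) for p in t[:4]]);W2=np.array([onplane("side",p,31.5) for p in s[:4]])
print(W.round(1),W2.round(1))
A=(W+W2)/2
for Q in (W,W2,A):
    a=L-L.mean(0);b=Q-Q.mean(0)
    th=np.arctan2((a[:,0]*b[:,1]-a[:,1]*b[:,0]).sum(),(a*b).sum())
    R=np.array([[np.cos(th),-np.sin(th)],[np.sin(th),np.cos(th)]]);o=Q.mean(0)-R@L.mean(0)
    print(th,o,(Q-(L@R.T+o)).round(1).tolist())
    print((L@R.T+o).round(1).tolist(), (R@[0,-90]+o).round(1))
# slice rim check (wood top ~ centre)
print(onplane("top",nat((306,292),(178,156)),22))
E
```

```text
[[629.7 164.4  23.9]
 [626.7 120.1  23.9]
 [609.1  80.3  23.3]
 [578.1  47.9  26.4]
 [542.8 181.5  60.5]
 [495.4 103.6  44.1]]
[[628.1 163.5]
 [625.7 119.3]
 [608.4  79.7]
 [578.   47.6]] [[626.3 152.7]
 [622.6 108.7]
 [604.7  68.6]
 [575.4  40.8]]
-1.9797313816689295 [581.62059411 114.84986665] [[-0.6, 0.4], [0.5, -0.6], [0.7, 0.1], [-0.6, 0.1]]
[[628.7, 163.1], [625.2, 119.9], [607.7, 79.6], [578.6, 47.5]] [499.  150.6]
-2.0001159009523013 [579.07279597 105.57851834] [[-0.8, -0.2], [-0.1, -1.1], [0.2, -1.2], [0.7, 2.5]]
[[627.1, 152.9], [622.8, 109.8], [604.5, 69.8], [574.7, 38.3]] [497.2 143. ]
-1.9898127057514183 [580.34382488 110.21170635] [[-0.7, 0.1], [0.2, -0.9], [0.5, -0.5], [0.0, 1.3]]
[[627.9, 158.0], [624.0, 114.8], [606.1, 74.7], [576.6, 42.9]] [498.1 146.8]
[581.16860169 116.03620516]
```

```bash
cat >> h.py <<'E'
C=np.array([499.,150.6]);TH=-1.9797   # arc centre, slice yaw (top fit)
PHI=[0.505,0.171,-0.171,-0.505]       # tangent angle in slice frame per tile
def tile(k,dz=0):
    """fractional phi -> TCP xy, tool-x angle"""
    a=TH+k; return C+130*np.array([-np.sin(a),np.cos(a)]),a
def rel(c,w):
    """c,w = x,y,z,angle (tool down); gives travel, drz"""
    R=np.array([[np.cos(c[3]),np.sin(c[3]),0],[np.sin(c[3]),-np.cos(c[3]),0],[0,0,-1]])
    return (R.T@(np.array(w[:3])-c[:3])).round(1).tolist(), round(-(w[3]-c[3]),3)
E
python3 - <<'E'
from h import *
p,a=tile(PHI[0]);print(p,a)
c=np.array([173.771,600.336,250.012,-.2818])
print(rel(c,[401,381,250,-1.0])); print(rel(c,[*p,250,a])); print(rel(c,[*p,120,a]))
E
```

```text
[628.40021901 163.07330432] -1.4747
([279.3, 147.5, 0.0], np.float64(0.718))
([558.3, 293.6, 0.0], np.float64(1.193))
([558.3, 293.6, 130.0], np.float64(1.193))
```

Call:
{"fn": "move_arm", "kwargs": {"fingers": [0,0,0,0,0,0,0,0,0,0], "travel": [[40,20,0],[80,40,0],[120,60,0],[160,80,0],[200,100,0],[240,120,0],[270,140,0],[280,150,0],[280,150,0],[280,150,0]], "dr": [[0,0,0.1],[0,0,0.2],[0,0,0.3],[0,0,0.4],[0,0,0.5],[0,0,0.6],[0,0,0.7],[0,0,0.7],[0,0,0.7],[0,0,0.7]]}}

```text
clock: 1.2
position: [400.8, 378.7, 250.0]
ee_rot: [0.882, -0.471, -0.0, -0.0]
contact_force: [-0.8, 0.4, 0.5]
gripper_width: 0.2
grasp_force: 0.0
```

```bash
python3 - <<'E'
from h import *
c0=np.array([173.771,600.336,250.012,-.2818]);a=c0[3]
x=np.array([np.cos(a),np.sin(a)]);y=np.array([np.sin(a),-np.cos(a)])
p=c0[:2]+280*x+150*y;c=[*p,250,a-.7];s=arm.read_state();print(c,s["position"],s["ee_rot"],s["joints"],s["gripper_width"])
q,b=tile(PHI[0]);print(rel(c,[*q,150,b]))
E
```

```text
[np.float64(401.01403866228867), np.float64(378.38870585220116), 250, np.float64(-0.9818)] [400.76736189 378.66320856 249.98052102] [ 8.82076166e-01 -4.71106805e-01 -8.39694972e-05 -9.42725296e-05] [ 1.05100145e+00  2.59701419e-01 -1.74770324e-01 -1.91155846e-04
 -1.13614104e+00 -4.61214911e-01] 0.16636510330935833
([305.4, -69.5, 100.0], np.float64(0.493))
```

Call:
{"fn": "move_arm", "kwargs": {"fingers": [0,0,0,0,0,0,0,0,0,0], "travel": [[40,-9,0],[80,-18,10],[120,-27,30],[160,-36,50],[200,-45,70],[240,-54,90],[280,-63,110],[305.4,-69.5,130],[305.4,-69.5,130],[305.4,-69.5,130]], "dr": [[0,0,0.1],[0,0,0.2],[0,0,0.3],[0,0,0.4],[0,0,0.493],[0,0,0.493],[0,0,0.493],[0,0,0.493],[0,0,0.493],[0,0,0.493]]}}

```text
clock: 2.2
position: [628.3, 164.0, 119.1]
ee_rot: [0.741, -0.672, -0.0, 0.001]
contact_force: [-0.3, 0.1, 0.2]
gripper_width: -0.1
grasp_force: 0.0
```

```bash
python3 - <<'E'
from h import *
s=arm.read_state();print(s["position"],s["ee_rot"],s["joints"],s["contact_force"])
x0,y0,w,h=200,100,100,75
im=arm.get_image("side")
cv2.imwrite("pics/s2.png",cv2.resize(im[110:185,200:300],None,fx=7,fy=7,interpolation=2)[...,::-1])
im=arm.get_image("top")
cv2.imwrite("pics/t2.png",cv2.resize(im[150:235,170:270],None,fx=7,fy=7,interpolation=2)[...,::-1])
for n,o in(("side",(200,110)),("top",(170,150))):
    v=P(n)@[*(s["position"]-[0,0,19]),1];print(n,((v[:2]/v[2]-o)+.5)*7-.5)
E
```

```text
[628.26260671 163.98266977 119.08424767] [ 7.40607652e-01 -6.71937289e-01 -2.48244116e-04  7.23717331e-04] [ 5.03975200e-01  5.36318160e-01 -9.25098874e-02 -8.26022023e-07
 -9.43498497e-01 -4.06821924e-01] [-0.29838685  0.06727386  0.18856752]
side [387.00791991 206.84003491]
top [241.4599506 197.9944154]
```

View pics/s2.png

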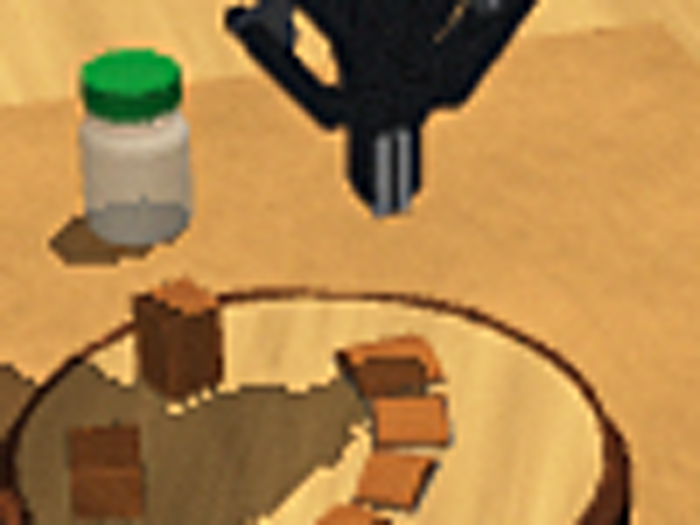

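View pics/t2.png

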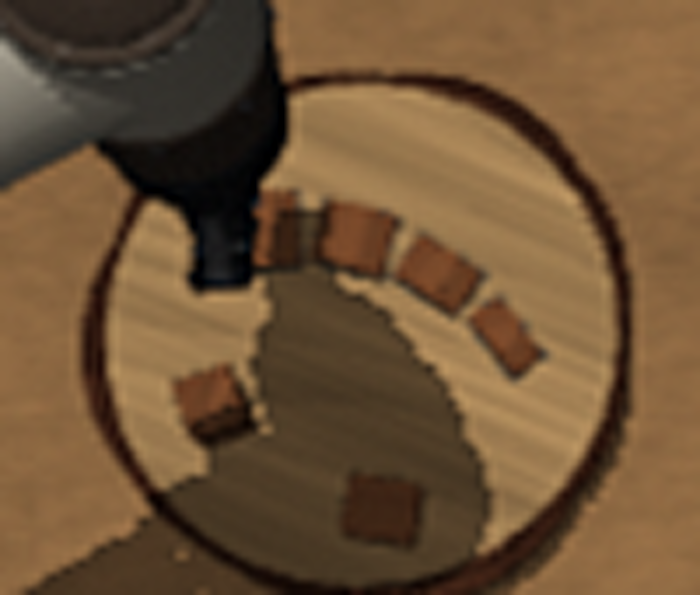

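The side picture shows the fingertip at (388,211), against (387,207) predicted, so the calibration holds. In the top picture the finger linkage hides the tip. The tile patches I picked correspond to the bevel edges (about z 25), so I shift the row model by about (+0.9, +0.7) mm. Now descending.

Call:
{"fn": "move_arm", "kwargs": {"fingers": [0,0,0,0,0], "travel": [[-0.6,-1,25],[-0.6,-1,50],[-0.6,-1,62],[-0.6,-1,64],[-0.6,-1,64]], "dr": [[0,0,0],[0,0,0],[0,0,0],[0,0,0],[0,0,0]]}}

```text
clock: 2.8
position: [629.7, 164.6, 56.9]
ee_rot: [0.741, -0.672, 0.0, -0.001]
contact_force: [0.5, -0.2, -0.2]
gripper_width: 0.3
grasp_force: 0.0
```

Call:
{"fn": "move_arm", "kwargs": {"fingers": [0,0,0,0,0], "travel": [[0,0,1],[0,0,2],[0,0,3],[0,0,4],[0,0,4]], "dr": [[0,0,0],[0,0,0],[0,0,0],[0,0,0],[0,0,0]]}}

```text
clock: 3.3
position: [629.4, 163.6, 52.0]
ee_rot: [0.74, -0.672, -0.0, 0.0]
contact_force: [-0.4, 0.6, -0.1]
gripper_width: 0.2
grasp_force: 0.0
```

Call:
{"fn": "move_arm", "kwargs": {"fingers": [0,0,0,0], "travel": [[0,0,0.5],[0,0,1],[0,0,1.5],[0,0,1.5]], "dr": [[0,0,0],[0,0,0],[0,0,0],[0,0,0]]}}

```text
clock: 3.7
position: [629.4, 163.7, 50.6]
ee_rot: [0.74, -0.672, 0.0, 0.0]
contact_force: [-1.5, -0.2, 1.1]
gripper_width: -0.4
grasp_force: 0.5
```

Contact is beginning at a TCP height of about 50.5.

Call:
{"fn": "move_arm", "kwargs": {"fingers": [0,0,0,0], "travel": [[0,0,0.5],[0,0,1],[0,0,1.5],[0,0,1.5]], "dr": [[0,0,0],[0,0,0],[0,0,0],[0,0,0]]}}

```text
clock: 4.1
position: [629.4, 163.7, 49.1]
ee_rot: [0.74, -0.672, 0.0, -0.0]
contact_force: [-0.2, -0.5, 2.8]
gripper_width: 0.1
grasp_force: 1.0
```

Call:
{"fn": "move_arm", "kwargs": {"fingers": [0,0,0], "travel": [[0,0,0.5],[0,0,1],[0,0,1]], "dr": [[0,0,0],[0,0,0],[0,0,0]]}}

```text
clock: 4.4
position: [629.5, 163.7, 48.0]
ee_rot: [0.74, -0.672, 0.0, -0.0]
contact_force: [-0.6, 0.1, 1.2]
gripper_width: -0.0
grasp_force: 0.9
```

Call:
{"fn": "move_arm", "kwargs": {"fingers": [0,0,0], "travel": [[0,0,0.5],[0,0,0.5],[0,0,0.5]], "dr": [[0,0,0],[0,0,0],[0,0,0]]}}

```text
clock: 4.7
position: [629.4, 163.8, 47.4]
ee_rot: [0.74, -0.672, 0.0, -0.0]
contact_force: [0.7, 0.0, 2.2]
gripper_width: 0.2
grasp_force: 0.8
```

Call:
{"fn": "move_arm", "kwargs": {"fingers": [0,0,0], "travel": [[0,0,0.5],[0,0,0.5],[0,0,0.5]], "dr": [[0,0,0],[0,0,0],[0,0,0]]}}

```text
clock: 5.0
position: [629.4, 163.7, 47.0]
ee_rot: [0.74, -0.672, 0.0, -0.0]
contact_force: [1.0, -1.0, 2.9]
gripper_width: 0.3
grasp_force: 0.9
```

Call:
{"fn": "move_arm", "kwargs": {"fingers": [0,0,0], "travel": [[0,0,0.3],[0,0,0.3],[0,0,0.3]], "dr": [[0,0,0],[0,0,0],[0,0,0]]}}

```text
clock: 5.3
position: [629.4, 163.7, 46.8]
ee_rot: [0.74, -0.672, 0.0, -0.0]
contact_force: [0.1, -1.6, 2.8]
gripper_width: 0.6
grasp_force: 1.5
```

Call:
{"fn": "move_arm", "kwargs": {"fingers": [0,0,0], "travel": [[0,0,0.4],[0,0,0.4],[0,0,0.4]], "dr": [[0,0,0],[0,0,0],[0,0,0]]}}

```text
clock: 5.6
position: [629.5, 163.7, 46.8]
ee_rot: [0.74, -0.672, 0.0, -0.0]
contact_force: [-1.1, -1.0, 4.6]
gripper_width: -0.1
grasp_force: 2.6
```

```bash
sed -i 's/C=np.array(\[499.,150.6\])/C=np.array([499.9,151.3])/' h.py; python3 - <<'E'
from h import *
print(arm.read_state()["contact_force"],arm.read_state()["position"])
for i in range(3):
    q,b=tile(PHI[i]);c=[*q,47,b]
    print(i,c)
    for k in np.linspace(PHI[i],PHI[i+1],11)[1:]:
        q,b=tile(k);print(rel(c,[*q,47,b]))
E
```

```text
[-1.05698987 -1.00212372  4.60077776] [629.4547896  163.73408335  46.8313522 ]
0 [np.float64(629.3002190083298), np.float64(163.7733043174719), 47, -1.4747]
([4.3, 0.1, 0.0], np.float64(0.033))
([8.7, 0.3, 0.0], np.float64(0.067))
([13.0, 0.7, 0.0], np.float64(0.1))
([17.3, 1.2, 0.0], np.float64(0.134))
([21.6, 1.8, 0.0], np.float64(0.167))
([25.9, 2.6, 0.0], np.float64(0.2))
([30.1, 3.5, 0.0], np.float64(0.234))
([34.3, 4.6, 0.0], np.float64(0.267))
([38.5, 5.8, 0.0], np.float64(0.301))
([42.6, 7.2, 0.0], np.float64(0.334))
1 [np.float64(626.2384385326294), np.float64(120.66343770693231), 47, -1.8087]
([4.4, 0.1, 0.0], np.float64(0.034))
([8.9, 0.3, 0.0], np.float64(0.068))
([13.3, 0.7, 0.0], np.float64(0.103))
([17.7, 1.2, 0.0], np.float64(0.137))
([22.1, 1.9, 0.0], np.float64(0.171))
([26.5, 2.7, 0.0], np.float64(0.205))
([30.8, 3.7, 0.0], np.float64(0.239))
([35.1, 4.8, 0.0], np.float64(0.274))
([39.4, 6.1, 0.0], np.float64(0.308))
([43.6, 7.5, 0.0], np.float64(0.342))
2 [np.float64(608.6470066050883), np.float64(80.06736313716259), 47, -2.1507]
([4.3, 0.1, 0.0], np.float64(0.033))
([8.7, 0.3, 0.0], np.float64(0.067))
([13.0, 0.7, 0.0], np.float64(0.1))
([17.3, 1.2, 0.0], np.float64(0.134))
([21.6, 1.8, 0.0], np.float64(0.167))
([25.9, 2.6, 0.0], np.float64(0.2))
([30.1, 3.5, 0.0], np.float64(0.234))
([34.3, 4.6, 0.0], np.float64(0.267))
([38.5, 5.8, 0.0], np.float64(0.301))
([42.6, 7.2, 0.0], np.float64(0.334))
```

The stop was reached at a TCP height of 46.8 after about 4 mm of travel. Now I'll slide along the arc to tile1 at that level.

Call:
{"fn": "move_arm", "kwargs": {"fingers": [0,0,0,0,0,0,0,0,0,0], "travel": [[4.3,0.1,-0.2],[8.7,0.3,-0.2],[13,0.7,-0.2],[17.3,1.2,-0.2],[21.6,1.8,-0.2],[25.9,2.6,-0.2],[30.1,3.5,-0.2],[34.3,4.6,-0.2],[38.5,5.8,-0.2],[42.6,7.2,-0.2]], "dr": [[0,0,0.033],[0,0,0.067],[0,0,0.1],[0,0,0.134],[0,0,0.167],[0,0,0.2],[0,0,0.234],[0,0,0.267],[0,0,0.301],[0,0,0.334]]}}

```text
clock: 6.6
position: [626.5, 120.3, 46.9]
ee_rot: [-0.617, 0.787, -0.0, 0.0]
contact_force: [1.0, 3.2, 3.6]
gripper_width: -0.2
grasp_force: 1.7
```

Call:
{"fn": "move_arm", "kwargs": {"fingers": [0,0,0], "travel": [[0,0,0.2],[0,0,0.2],[0,0,0.2]], "dr": [[0,0,0],[0,0,0],[0,0,0]]}}

```text
clock: 6.9
position: [626.4, 119.8, 46.8]
ee_rot: [-0.618, 0.786, -0.0, -0.0]
contact_force: [0.1, 0.5, 5.1]
gripper_width: 0.0
grasp_force: 2.7
```

Call:
{"fn": "move_arm", "kwargs": {"fingers": [0,0,0,0,0,0,0,0,0,0], "travel": [[4.4,0.1,-0.2],[8.9,0.3,-0.2],[13.3,0.7,-0.2],[17.7,1.2,-0.2],[22.1,1.9,-0.2],[26.5,2.7,-0.2],[30.8,3.7,-0.2],[35.1,4.8,-0.2],[39.4,6.1,-0.2],[43.6,7.5,-0.2]], "dr": [[0,0,0.034],[0,0,0.068],[0,0,0.103],[0,0,0.137],[0,0,0.171],[0,0,0.205],[0,0,0.239],[0,0,0.274],[0,0,0.308],[0,0,0.342]]}}

```text
clock: 7.9
position: [608.9, 79.7, 46.8]
ee_rot: [-0.474, 0.88, -0.0, 0.0]
contact_force: [1.8, 2.9, 3.4]
gripper_width: 0.2
grasp_force: 1.7
```

Call:
{"fn": "move_arm", "kwargs": {"fingers": [0,0,0], "travel": [[0,0,0.2],[0,0,0.2],[0,0,0.2]], "dr": [[0,0,0],[0,0,0],[0,0,0]]}}

```text
clock: 8.2
position: [608.5, 79.3, 46.8]
ee_rot: [-0.475, 0.88, -0.0, -0.001]
contact_force: [0.3, -0.4, 5.9]
gripper_width: 0.2
grasp_force: 2.9
```

Call:
{"fn": "move_arm", "kwargs": {"fingers": [0,0,0,0,0,0,0,0,0,0], "travel": [[4.3,0.1,-0.2],[8.7,0.3,-0.2],[13,0.7,-0.2],[17.3,1.2,-0.2],[21.6,1.8,-0.2],[25.9,2.6,-0.2],[30.1,3.5,-0.2],[34.3,4.6,-0.2],[38.5,5.8,-0.2],[42.6,7.2,-0.2]], "dr": [[0,0,0.033],[0,0,0.067],[0,0,0.1],[0,0,0.134],[0,0,0.167],[0,0,0.2],[0,0,0.234],[0,0,0.267],[0,0,0.301],[0,0,0.334]]}}

```text
clock: 9.2
position: [579.5, 48.1, 46.8]
ee_rot: [-0.321, 0.947, -0.0, 0.0]
contact_force: [2.3, 0.9, 2.7]
gripper_width: -0.1
grasp_force: 1.5
```

Call:
{"fn": "move_arm", "kwargs": {"fingers": [0,0,0], "travel": [[0,0,0.2],[0,0,0.2],[0,0,0.2]], "dr": [[0,0,0],[0,0,0],[0,0,0]]}}

```text
clock: 9.5
position: [579.0, 47.8, 46.8]
ee_rot: [-0.323, 0.947, -0.0, -0.001]
contact_force: [0.1, -0.7, 5.0]
gripper_width: -0.0
grasp_force: 3.1
```

All four tiles read at the stop. Lifting clear.

Call:
{"fn": "move_arm", "kwargs": {"fingers": [0,0,0,0,0,0,0], "travel": [[0,0,-10],[0,0,-40],[0,0,-80],[0,0,-120],[-50,0,-150],[-100,0,-180],[-100,0,-180]], "dr": [[0,0,0],[0,0,0],[0,0,0],[0,0,0],[0,0,0],[0,0,0],[0,0,0]]}}

```text
clock: 10.2
position: [660.8, 111.0, 229.1]
ee_rot: [-0.323, 0.946, -0.0, 0.002]
contact_force: [-1.4, -0.7, 0.1]
gripper_width: 0.1
grasp_force: 0.0
```

```bash
python3 - <<'E'
from h import *
cv2.imwrite("pics/s3.png",cv2.resize(arm.get_image("side")[140:212,192:296],None,fx=7,fy=7,interpolation=2)[...,::-1])
E
```

```text
(no output)
```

View pics/s3.png

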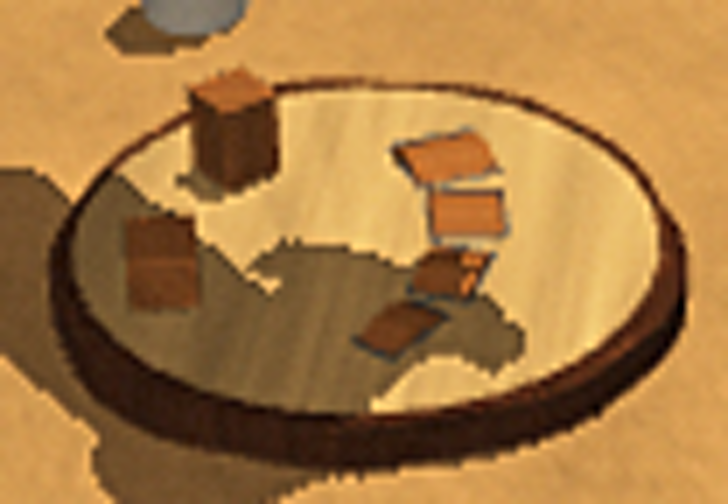

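All four tiles, from (447,158) to (400,330), now sit lower than before. The blocks at (233,130) and (160,262) haven't moved, and the arm is clear.

```bash
python3 -c "
from bench import arm
print(arm.job_done())"
```

```text
the job is handed in; nothing more can be done
None
```

I pressed all four tiles down to their stops in order, widest to narrowest, in one continuous slide at about 3–6 N; the blocks stayed put, the arm came nowhere near the jar or the small slice, and I handed the job in with the arm clear (no verdict was returned).

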